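# Square up and lock the spindle of a knife-handle vise

## Robot

A 6-joint arm with a two-finger parallel gripper is mounted at the origin on a cart in front of the work surface, level with it; the furniture and walls round the work are solid. World frame = base frame: x ahead of the robot, y to its left, z up, the work surface at z = 0. Lengths are in m, angles in rad, forces in N, time in s.
With the tool pointing down it reaches from about 0.275 to 0.725 m from the base axis. Payload 15.9 kg.
Tool frame: the origin (TCP) lies between the finger pads; the fingertips stand 22 mm ahead of it and the grasp point (between the pads) lies 3 mm ahead of it; z points along the fingers, y is the line along which they close (so a half turn about z gives the same grasp; the last joint's range is limited). The gripper opens to 85 mm and grips with 20 to 120 N. Pads are 22 mm wide; open, the fingers measure 114 mm over their backs; the gripper's body (76 mm by 85 mm) begins 54 mm behind the grasp point. The pads swing forward as they close: fully open they stand 13 mm farther back than shut.
Start: joints at [1.222, 0.213, -0.034, 1.323, 0, 1.571], TCP at [0.171, 0.47, 0.253] pointing down, gripper open.
Joint ranges: [-2.98, 2.98], [-0.74, 1.72], [-1.14, 1.35], [-2.1, 2.04], [-1.57, 1.44], [-3.14, 3.14]. Speed limits (rad/s): [1.89, 1.89, 2.39, 2.57, 3.14, 3.14].

## Interface

Orientations are given as [roll, pitch, yaw] about the fixed x, y, z axes, in that order (R = Rz(yaw) Ry(pitch) Rx(roll)).
In Python, from bench import ctrl gives the robot as it stands. The module is installed in compiled form; this text tells all that it offers.
- The arm moves only by the tool servo_tool, never from a script. Its argument "series" is text: rows parted by semicolons, each of 4 numbers parted by spaces: the shift along the tool's x, y, z in units of 20 cm (1.0 is 20 cm), then the turn about the tool's z in units of 90 degrees (1.0 is 90 degrees). In form: dx dy dz roll; .... A call has 1 to 12 rows; each row is the pose to reach, as a shift and turn from the pose commanded when the call began, along the tool's axes at that moment; what a row does not reach only later rows make up. A row lasts 1/12 s, in which the tool goes at most 41.7 mm and 7.16 degrees, less where a joint would pass 70% of its speed; a pose out of reach is approached as far as the arm can. A call with a number of a shift or a turn outside -1 to 1 is refused whole. A call with a gripper value outside its range is refused whole. "gripper" is the opening, from -1 (shut) to 1 (fully open), set as the call begins (left out, the last holds). The fingers move at their own pace and stop on an object; "newtons" is the grip in N (left out, the last holds). Time passes only in rows, so rows that repeat a pose let the fingers close. It gives the time, the measured TCP pose, the force, the opening and the grip force at its end, in the units of the state.
- ctrl.get_obs(): the state, without advancing time (a new reading comes with each control period).
- ctrl.grab_frame(name): name is "side" or "top"; returns the picture (400x640x3 uint8, blue, green, red); there is no depth.
- ctrl.get_calibration(name): a dict with "fx", "fy", "cx", "cy" (pixels), "rvec" (rotation vector, rad) and "tvec" (3), from world to camera coordinates, as OpenCV has them. Camera axes: x right, y down, z forward; pixel columns grow to the right and rows downward; lengths in m; the calibration is good to about 2 mm. A picture is of the moment at which its call begins. get_calibration takes no time and is no camera call.
- ctrl.sign_off(): hands the job in; it is judged then, once.
Trained networks look in the newest picture that a camera, given by its name, has taken for a name from the list of things; names that differ only in an ending like _2 or _b are one class to them, and where a whole thing is asked for, a point or a joint stands for the part that bears it (a point fixed in the world has none). Each returns a list of dicts, best first, with "score" (0 to 1); they miss things now and then, are a little off and sometimes report something else, mostly with a low value. They report only what shows in the picture. A call takes as long as a camera call.
- ctrl.trace(camera, thing): "region" (400x640 bool, what is visible of it) and "at" ([row, column] in pixels, amid what is visible of it).
The state is a dict: "t": time; "q": joint angles; "dq": joint speeds; "joint_efforts": joint torques, N m; "tool_pos": TCP position; "tool_rot": TCP orientation; "ft_force": force on the tool from outside, world axes, zero at the start; "torque": the same for the moment, N m; "finger_gap": finger opening in m; "grasp_force": force on a finger pad.
Only numpy, scipy, OpenCV 4.12 (cv2) and the standard library are available. Lean on these libraries where they do the work, as an engineer would, in place of code of your own. Each camera call takes 0.05 s, during which the arm holds its last target. There are 200 camera calls.

## Task

The spindle of the green rotary vise has a flat milled along it: turn the spindle by its tommy bar until the flat faces squarely up to the setscrew. Only then tighten the setscrew, clockwise, with the hex key that stands in it, until it bears firmly on the flat and the key will go no further, so that the knife handle in the jaws is locked level. Do not drive the screw down onto the round of the shaft, and leave the loose things on the bench where they are.

Things in the scene. Friction and masses are not known exactly. Their poses are not given: they have to be found in the camera images.
- vise: Green cast rotary vise, bolted down, about 118 x 116 mm at its foot. Origin: on the bench directly under the setscrew; x runs along the spindle away from the robot's side towards the jaws, y to the left seen from the tommy bar, z up. The spindle axis is level, along x, 88 mm above the bench. The barrel round the spindle (62 mm across) spans x -28 to +28 mm; jaws and knife handle stick out to x = +158 mm, all lower than 115 mm above the bench however the spindle stands.
- spindle (a joint): Angle of the spindle about its axis. 0: the flat faces squarely up to the setscrew, the tommy bar is level. Positive: the bar's left end is raised. It starts at 0.45 to 1.0 and stays where it is left (stiff bearing: a few newtons at the bar's end turn it). The setscrew bears fairly only within about 0.1 rad of 0.
- spindle_axis (a point): Fixed point on the spindle axis where the tommy bar crosses it: 72 mm from the setscrew's axis on the robot's side, 88 mm above the bench.
- bar_left (a point): Centre of the black ball (22 mm across) on the left end of the tommy bar, 80 mm from the spindle axis; it moves with the spindle. The bar is a steel rod 11 mm thick, at right angles to the spindle and parallel to the flat. Pressing this ball down turns the spindle towards 0.
- bar_right (a point): The same ball on the right end of the tommy bar, opposite the left one; pressing it down turns the spindle the other way.
- flat (a point): Middle of the exposed part of the flat, a bright strip 18 mm wide on the dark shaft (32 mm across) between barrel and tommy bar; it moves with the spindle.
- setscrew (a joint): How far the setscrew has been turned in, with its hex key; positive is clockwise seen from above, and it goes down 12 mm per turn (a quick three-start thread). It starts at 0 to 0.2. With the flat squarely below, the screw seats on the flat at 1.99 (a sweep of about 110 degrees) and stops dead there; on the round of the shaft it stops at 0.42. Up to there the key turns with a few newtons pushed near its end; 8 to 15 N against the stop is tight. It stays where it is left.
- screw: The dark setscrew itself, 16 mm thick, with the hex key in it, standing in a green boss on top of the barrel; origin at the centre of its top face, which is about 7 mm above the boss at the start and sinks 4 mm as it is tightened.
- screw_axis (a point): Fixed point on the vertical axis of the setscrew at the top of the screw as it stands at joint value 0, 133 mm above the bench. The hex key's short leg stands here.
- key_end (a point): Free end of the long arm of the hex key, on the arm's centre line, 109 mm from the screw's axis; it moves with the key. The arm is level, 8 mm thick, its centre line 151 mm above the bench at joint value 0 and 4 mm lower when tight; nothing stands below it within 25 mm from 35 mm off the axis outwards. At joint value 0 it points along the vise's +y and sweeps clockwise over the jaws (+x) to the vise's right. The key is held in the socket and cannot come out.
- mug: Loose white mug with a green band and a handle, 86 x 121 x 90 mm, right of the vise; origin at its underside. To be left alone.
- rivet_tray: Loose black tray of brass rivets, 85 x 135 x 33 mm, right of the vise; origin at its underside. To be left alone.
- wood_scale_a: Loose brown wooden handle scale, 112 x 24 x 8 mm, lying right of the vise near the bench's front; origin at its underside. To be left alone.
- sanding_block: Loose cork sanding block, 64 x 111 x 35 mm, left of the vise near the bench's front; origin at its underside. To be left alone.

How it is judged:
On the way, in this order (a step that is already met when the one before it is completed fails the run):
1. the flat faces up to the setscrew within 0.1 rad, the screw still clear of it (value of joint spindle between -0.1 and 0.1 rad and value of joint setscrew below 0.6 rad), for 0.3 s.
2. the setscrew has been turned down tight on the flat (value of joint spindle between -0.1 and 0.1 rad and value of joint setscrew above 1.9 rad), for 0.3 s.
At the end, for the whole second after the job is handed in: The spindle stands with its flat up to the setscrew within 0.1 rad and the setscrew is down on the flat (turned in by at least 1.9 rad) (all of step 2); the robot touches nothing.
It fails at once if the setscrew is driven onto the round of the shaft (turned in past 0.6 rad while the flat is more than 0.2 rad off) (value of joint setscrew above 0.6 rad and (value of joint spindle above 0.2 rad or value of joint spindle below -0.2 rad)).
It fails at once if the mug is shifted more than 20 mm (distance of mug from where it was at the start of the episode above 0.02 m).
It fails at once if the rivet tray is shifted more than 20 mm (distance of rivet_tray from where it was at the start of the episode above 0.02 m).
It fails at once if the wood scale a is shifted more than 20 mm (distance of wood_scale_a from where it was at the start of the episode above 0.02 m).
It fails at once if the sanding block is shifted more than 20 mm (distance of sanding_block from where it was at the start of the episode above 0.02 m).
It also fails if it takes over 48 s, if anything falls off the work surface, if the arm or the gripper's body presses on something with over 40 N, if the wrist force passes 120 N, or if a joint passes its speed limit or range.

## Working session

There is one attempt and no reset: what is moved stays moved. The work goes in short steps, Python scripts to look and compute and a tool call to move; the robot and the scene stay as the last step left them, time stands still between calls to the robot, and variables do not carry over. Pictures are saved under pics/ and viewed, at most 10 in all, crops included, and the job is handed in when it is done.

Besides the shell and the picture viewer there is one more tool, called after "Request:" as a command line: name --argument value ..., lists and objects as JSON in quotes. servo_tool: Moves the arm, as the interface text tells. Its arguments: {"type":"object","properties":{"series":{"type":"string"},"gripper":{"type":"number"},"newtons":{"type":"number"}},"required":["series"]}

```bash
mkdir -p pics
cat > h.py <<'E'
import numpy as np, cv2
from bench import ctrl
def P(c):
    k=ctrl.get_calibration(c); R=cv2.Rodrigues(np.array(k["rvec"],float))[0]; t=np.array(k["tvec"],float).ravel()
    return np.array([[k["fx"],0,k["cx"]],[0,k["fy"],k["cy"]],[0,0,1]]),R,t
def ray(c,rc):
    K,R,t=P(c); d=R.T@np.linalg.solve(K,[rc[1],rc[0],1.]); return -R.T@t,d
def atz(c,rc,z):
    o,d=ray(c,rc); return o+d*(z-o[2])/d[2]
def tri(r1,r2):
    A=[];b=[]
    for c,p in(("side",r1),("top",r2)):
        o,d=ray(c,p); d=d/np.linalg.norm(d); M=np.eye(3)-np.outer(d,d); A.append(M); b.append(M@o)
    x=np.linalg.solve(A[0]+A[1],b[0]+b[1]); return x,[float(np.linalg.norm(M@x-v)) for M,v in zip(A,b)]
def proj(c,X):
    K,R,t=P(c); p=K@(R@np.array(X)+t); return p[1]/p[2],p[0]/p[2]
E
python3 - <<'E'
from h import *
np.set_printoptions(precision=4,suppress=True)
ims=[ctrl.grab_frame(c) for c in("side","top")]
for c,i in zip(("side","top"),ims): cv2.imwrite(f"pics/{c}0.png",i); print(c,"cam at",ray(c,(200,320))[0])
for n in["bar_left","bar_right","key_end","screw","flat","vise","mug","rivet_tray","wood_scale_a","sanding_block"]:
    r=[ctrl.trace(c,n) for c in("side","top")]
    for c,x in zip(("side","top"),r): print(n,c,[(round(d["score"],2),np.round(d["at"],1).tolist(),int(d["region"].sum())) for d in x[:2]])
    if r[0] and r[1]: print("  ",tri(r[0][0]["at"],r[1][0]["at"]))
s=ctrl.get_obs(); print({k:s[k] for k in("t","tool_pos","tool_rot","ft_force","finger_gap")})
E
```

```text
side cam at [ 0.8084 -0.6849  0.9297]
top cam at [0.3722 0.0172 1.0259]
bar_left side [(0.74, [220.5, 322.2], 1050)]
bar_left top [(0.58, [156.2, 302.7], 1305)]
   (array([0.5316, 0.047 , 0.1118]), [0.04053870330486822, 0.040538703304868036])
bar_right side [(0.58, [219.0, 321.6], 1113)]
bar_right top [(0.73, [170.2, 288.5], 164), (0.66, [187.3, 305.5], 1402)]
   (array([0.5099, 0.0856, 0.0678]), [0.037220833722906195, 0.03722083372290618])
key_end side [(0.5, [187.8, 346.9], 261)]
key_end top [(0.46, [169.6, 287.2], 102)]
   (array([0.5269, 0.1022, 0.1473]), [0.0014421074543426882, 0.001442107454342493])
screw side [(0.52, [191.7, 347.3], 164), (0.52, [187.9, 349.0], 194)]
screw top [(0.22, [239.3, 353.5], 391)]
   (array([ 0.4645, -0.0059,  0.2149]), [0.09519371980691992, 0.09519371980691992])
flat side [(0.96, [216.7, 319.9], 1036)]
flat top [(0.84, [152.9, 301.2], 1385), (0.43, [239.5, 356.6], 423)]
   (array([0.5317, 0.0459, 0.1282]), [0.04571633512050559, 0.045716335120505665])
vise side [(0.68, [229.7, 344.7], 3442)]
vise top [(0.62, [173.9, 301.2], 3073)]
   (array([0.5359, 0
[... 204 characters left out ...]
op [(0.66, [155.4, 413.3], 1814)]
   (array([ 0.5857, -0.2033,  0.018 ]), [0.00047008245739427185, 0.00047008245739407366])
wood_scale_a side [(0.85, [257.7, 262.6], 416)]
wood_scale_a top [(0.56, [238.6, 356.8], 381)]
   (array([ 0.3795, -0.0571,  0.0015]), [0.00340085168035395, 0.0034008516803540416])
sanding_block side [(0.97, [162.7, 309.4], 946), (0.65, [221.4, 317.2], 1141)]
sanding_block top [(0.96, [254.4, 216.3], 1267)]
   (array([0.3401, 0.2941, 0.0067]), [0.0008345156385780293, 0.000834515638577886])
{'t': 1.1, 'tool_pos': array([0.1709, 0.4699, 0.2533]), 'tool_rot': array([3.1416, 0.    , 2.7928]), 'ft_force': array([-0.334 ,  0.2627, -1.1322]), 'finger_gap': 0.08539598691571024}
```

Run:
```python
import cv2,numpy as np
a=cv2.imread("pics/top0.png")[90:250,210:410]; b=cv2.imread("pics/side0.png")[140:300,230:430]
cv2.imwrite("pics/c0.png",np.vstack([cv2.resize(a,None,fx=3.7,fy=3.7,interpolation=2)[:300*2] ])[:600])
cv2.imwrite("pics/c1.png",cv2.resize(b,None,fx=3.7,fy=3.7,interpolation=2))
```

```text
(no output)
```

View pics/c0.png

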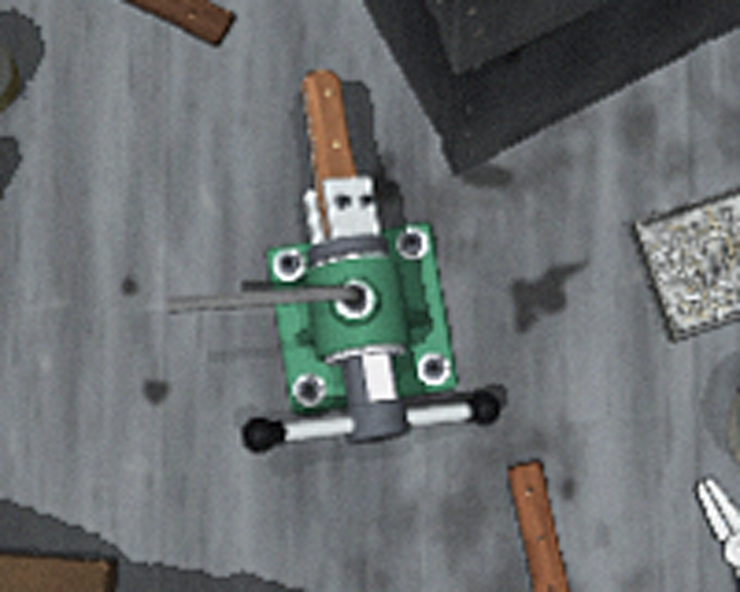

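View pics/c1.png

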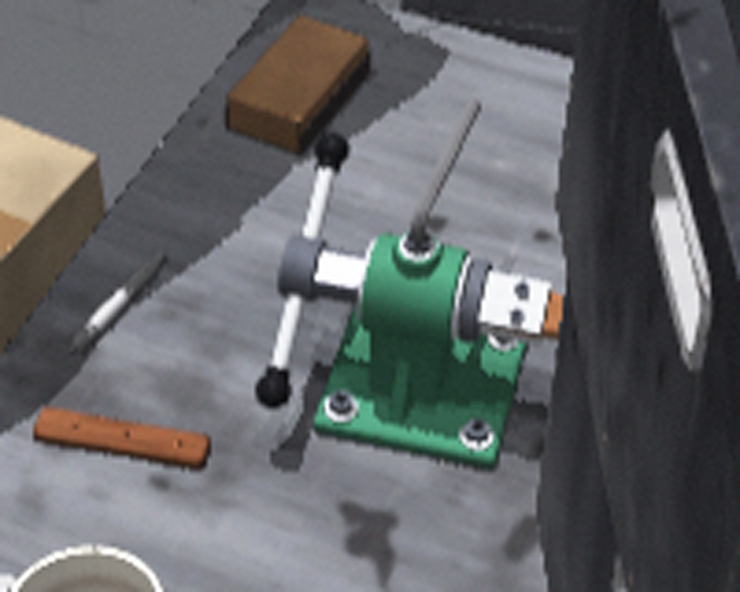

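The top crop shows the left ball at (207,281), the right ball at (200,341), the key end at (173,256) and the screw at (170,306), given as row, column in the full image. In the side view the left ball is at (181,319.5), the right ball at (245,303.5) and the key end at (168,358). The left ball is raised. A tall dark cabinet stands at the far right.

```bash
cat > m.py <<'E'
from h import *
np.set_printoptions(precision=4,suppress=True)
def show(n,a,b):
    x,e=tri(a,b); print(n,x,"err",np.round(e,4)); return x
E
python3 - <<'E'
from m import *
L=show("L",(181.1,319.5),(207.3,281.1)); R=show("R",(244.6,303.5),(200.3,341.1)); show("K",(168.4,358.1),(173,256.5))
S=show("S",(205,343.2),(170.3,305.9))
print(np.linalg.norm(L-R),(L+R)/2,"angle",np.arctan2(L[2]-R[2],np.hypot(*(L-R)[:2])))
S=atz("top",(170.3,305.9),.133); A=(L+R)/2; print("screw",S,"axis dist",np.linalg.norm((S-A)[:2]),"yaw x",np.arctan2(*(S-A)[1::-1]),"yaw from bar",np.arctan2(*(L-R)[1::-1])-np.pi/2)
print("K z",atz("top",(173,256.5),.15))
for z in(0,.1,.2,.3): print("box corner",z,atz("top",(90+172/3.7,210+455/3.7),z))
E
```

```text
L [0.4483 0.1196 0.123 ] err [0.0015 0.0015]
R [ 0.4703 -0.0178  0.0506] err [0.0014 0.0014]
K [0.5231 0.1718 0.1474] err [0.0024 0.0024]
S [0.5311 0.0636 0.1285] err [0.0017 0.0017]
0.15681695920610708 [0.4593 0.0509 0.0868] angle 0.47987233527466855
screw [0.5288 0.0625 0.133 ] axis dist 0.07051602844366908 yaw x 0.16593634161637671 yaw from bar 0.15863521361438337
K z [0.5206 0.1701 0.15  ]
box corner 0 [ 0.6404 -0.001   0.    ]
box corner 0.1 [0.6142 0.0008 0.1   ]
box corner 0.2 [0.5881 0.0025 0.2   ]
box corner 0.3 [0.562  0.0043 0.3   ]
```

View pics/top0.png

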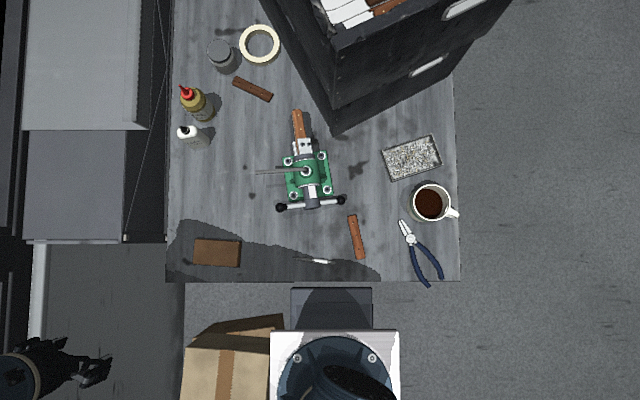

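View pics/side0.png

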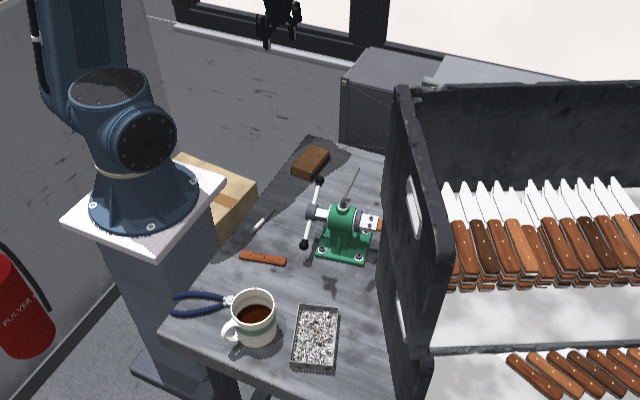

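```bash
cat > w.py <<'E'
from m import *
def to(*pts):
    s=ctrl.get_obs(); y=s["tool_rot"][2]; T=np.array([[np.cos(y),np.sin(y),0],[np.sin(y),-np.cos(y),0],[0,0,-1]])
    print(s["t"],s["tool_pos"],s["tool_rot"],s["ft_force"])
    for p in pts: print(p,"->",np.round(T@(np.array(p)-s["tool_pos"])/.2,3))
E
python3 -c "
from w import *
to((.4458,.125,.253),(.4458,.125,.18))"
```

```text
1.1 [0.1709 0.4699 0.2533] [3.1416 0.     2.7928] [-0.334   0.2627 -1.1322]
(0.4458, 0.125, 0.253) -> [-1.881 -1.151  0.002]
(0.4458, 0.125, 0.18) -> [-1.881 -1.151  0.367]
```

Request:
servo_tool --series "-0.1 -0.06 0 0; -0.25 -0.15 0 0; -0.4 -0.25 0 0; -0.55 -0.34 0 0; -0.7 -0.43 0 0; -0.85 -0.52 0 0; -0.94 -0.575 0 0; -0.94 -0.575 0 0" --gripper -1

```text
t: 1.77
tool_pos: [0.3101, 0.295, 0.2535]
tool_rot: [-3.141, 0.001, 2.789]
ft_force: [-1.1, -0.1, 0.7]
finger_gap: -0.0004
grasp_force: 0.0
```

Request:
servo_tool --series "-0.1 -0.06 0 0; -0.25 -0.15 0 0; -0.4 -0.25 0.05 0; -0.55 -0.34 0.1 0; -0.7 -0.43 0.16 0; -0.85 -0.52 0.23 0; -0.94 -0.575 0.3 0; -0.94 -0.575 0.36 0; -0.94 -0.575 0.36 0; -0.94 -0.575 0.36 0"

```text
t: 2.6
tool_pos: [0.4452, 0.1255, 0.1812]
tool_rot: [-3.141, -0.001, 2.793]
ft_force: [0.4, -0.5, 1.3]
finger_gap: -0.0003
grasp_force: 0.0
```

Run:
```python
from w import *
to((.4458,.125,.16),(.4458,.125,.121))
i=[cv2.resize(ctrl.grab_frame(c)[r:r+110,k:k+110],(400,400),interpolation=2) for c,r,k in(("top",130,240),("side",140,270))]
cv2.imwrite("pics/d.png",np.hstack(i))
```

```text
2.6 [0.4452 0.1255 0.1812] [-3.1411 -0.0011  2.7927] [ 0.3511 -0.454   1.2924]
(0.4458, 0.125, 0.16) -> [-0.004 -0.001  0.106]
(0.4458, 0.125, 0.121) -> [-0.004 -0.001  0.301]
```

View pics/d.png

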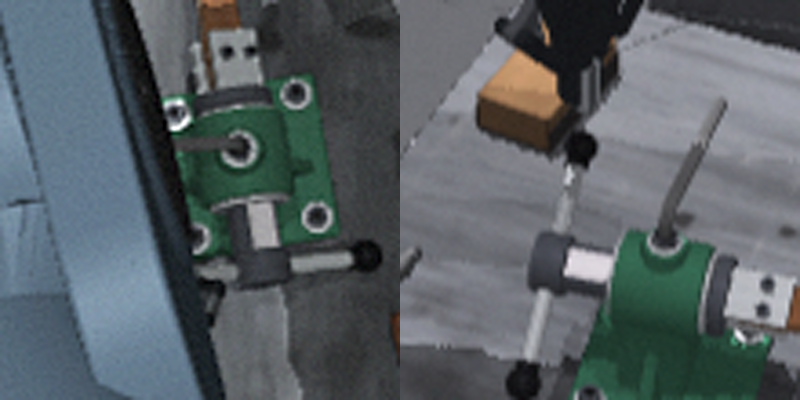

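The closed fingertips stand just above the left ball, which sits at about (580,147) in the right half of the picture. Next I press down.

Request:
servo_tool --series "0 0 0.04 0; 0 0 0.08 0; 0 0 0.11 0; 0 0 0.14 0; 0 0 0.17 0; 0 0 0.2 0; 0 0 0.23 0; 0 0 0.255 0; 0 0 0.275 0; 0 0 0.285 0; 0 0 0.285 0; 0 0 0.285 0"

```text
t: 3.7
tool_pos: [0.4454, 0.125, 0.1241]
tool_rot: [-3.141, -0.0, 2.793]
ft_force: [0.1, 0.1, 0.0]
finger_gap: 0.0005
grasp_force: 0.0
```

Run:
```python
from w import *
to((.4458,.125,.121))
i=[cv2.resize(ctrl.grab_frame(c)[r:r+110,k:k+110],(400,400),interpolation=2) for c,r,k in(("top",130,240),("side",140,270))]
cv2.imwrite("pics/e.png",np.hstack(i))
```

```text
3.7 [0.4454 0.125  0.1241] [-3.1408 -0.0003  2.7928] [0.0863 0.1239 0.0396]
(0.4458, 0.125, 0.121) -> [-0.002  0.001  0.016]
```

View pics/e.png

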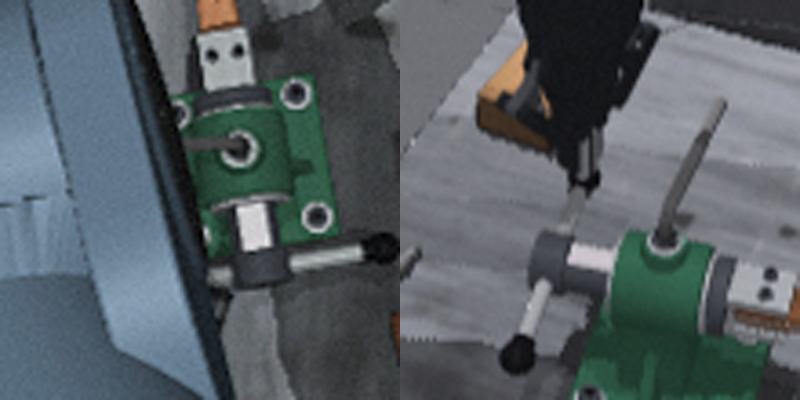

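The ball went down with the fingers, and the flat now looks about centred. I'll measure the right ball, at side (237.6,302.2) and top (197.7,344), to get the angle.

Run:
```python
from w import *
for a,b in(((244.6,303.5),(200.3,341.1)),((237.6,302.2),(197.7,344))):
    R=show("R",a,b); print(np.arcsin((.087-R[2])/.08))
# model prediction of right ball
A=np.array([.4588,.0508,.088]); u=np.array([-.162,.987,0])
for th in(.48,.2,.15,.1,.05,0,-.05):
    B=A-.08*(np.cos(th)*u+np.sin(th)*np.array([0,0,1])); print(th,np.round(proj("side",B),1),np.round(proj("top",B),1))
```

```text
R [ 0.4703 -0.0178  0.0506] err [0.0014 0.0014]
0.47295787695658215
R [ 0.4721 -0.0241  0.0824] err [0.0002 0.0002]
0.05726478249501777
0.48 [245.  302.6] [199.8 341.4]
0.2 [241.3 301.5] [198.4 344.8]
0.15 [240.4 301.4] [198.1 345.2]
0.1 [239.4 301.3] [197.9 345.5]
0.05 [238.3 301.2] [197.7 345.7]
0 [237.2 301.1] [197.5 345.8]
-0.05 [235.9 301.1] [197.4 345.8]
```

Angle is about 0.04 rad. I'll press 3 mm further, then lift and check.

Request:
servo_tool --series "0 0 0.008 0; 0 0 0.015 0; 0 0 0.015 0; 0 0 0.015 0; 0 0 0.015 0; 0 0 0.015 0"

```text
t: 4.3
tool_pos: [0.4456, 0.1252, 0.1213]
tool_rot: [-3.142, 0.0, 2.793]
ft_force: [-0.0, 0.3, 0.4]
finger_gap: 0.0003
grasp_force: 0.5
```

Request:
servo_tool --series "0 0 -0.06 0; 0 0 -0.18 0; 0 0 -0.34 0; 0 0 -0.5 0; 0.15 0 -0.6 0; 0.3 0 -0.6 0; 0.45 0 -0.6 0; 0.6 0 -0.6 0; 0.6 0.15 -0.6 0; 0.6 0.3 -0.6 0; 0.6 0.3 -0.6 0"

```text
t: 5.22
tool_pos: [0.3543, 0.2259, 0.2413]
tool_rot: [3.14, 0.001, 2.795]
ft_force: [0.4, -1.0, -0.9]
finger_gap: 0.0001
grasp_force: 0.0
```

Run:
```python
from w import *
f={c:ctrl.grab_frame(c) for c in("top","side")}
to()
i=[cv2.resize(f[c][r:r+110,k:k+110],(400,400),interpolation=2) for c,r,k in(("top",130,240),("side",140,270))]
cv2.imwrite("pics/f.png",np.hstack(i))
```

```text
5.3167 [0.3532 0.2231 0.241 ] [-3.1408 -0.0003  2.7943] [-0.6966 -0.8792 -1.3269]
```

View pics/f.png

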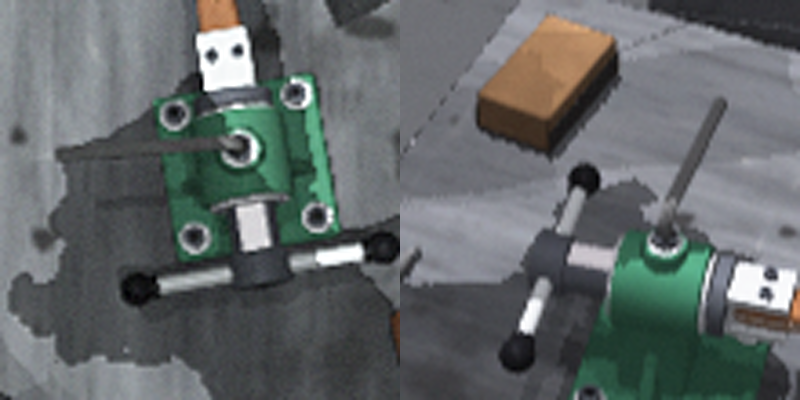

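Both balls are visible: left at side (189.8,320.3) and top (209.2,278.5), right at side (236.5,302.2) and top (197.7,344.8). The key has not moved.

Run:
```python
from w import *
L=show("L",(189.8,320.3),(209.2,278.5));R=show("R",(236.5,302.2),(197.7,344.8))
d=L-R; print(np.arctan2(d[2],np.hypot(d[0],d[1])),(L+R)/2,np.arctan2(d[1],d[0])-np.pi/2)
S=np.array([.5295,.0627])
print("key angle",np.degrees(np.arctan2(*(atz("top",(172.4,257.1),.15)[:2]-S)[::-1])))
# tool path: r=.072 along key, standoff h behind key (ccw side)
def pt(ang,h,r=.072):
    a=np.radians(ang); return (*(S+r*np.array([np.cos(a),np.sin(a)])+h*np.array([-np.sin(a),np.cos(a)])),.159)
to((*pt(97,.035)[:2],.23),pt(97,.035),pt(95,.0195))
for a in(95,80,60,40,20,0,-15): print(a,np.round(pt(a,.018),4))
```

```text
L [0.4466 0.1296 0.0855] err [0.001 0.001]
R [ 0.4722 -0.0254  0.0874] err [0.0008 0.0008]
-0.011581013129790756 [0.4594 0.0521 0.0864] 0.16376755791794895
key angle 94.08749337591198
5.3167 [0.3532 0.2231 0.241 ] [-3.1408 -0.0003  2.7943] [-0.6966 -0.8792 -1.3269]
(np.float64(0.48598629196738313), np.float64(0.12989789589899503), 0.23) -> [-0.783 -0.212  0.055]
(np.float64(0.48598629196738313), np.float64(0.12989789589899503), 0.159) -> [-0.783 -0.212  0.41 ]
(np.float64(0.5037989899093795), np.float64(0.13272648127902636), 0.159) -> [-0.862 -0.169  0.41 ]
95 [0.5053 0.1329 0.159 ]
80 [0.5243 0.1367 0.159 ]
60 [0.5499 0.1341 0.159 ]
40 [0.5731 0.1228 0.159 ]
20 [0.591  0.1042 0.159 ]
0 [0.6015 0.0807 0.159 ]
-15 [0.6037 0.0615 0.159 ]
```

The spindle reads about -0.01 rad. Now I move behind the key.

Request:
servo_tool --series "-0.08 -0.02 0 0; -0.22 -0.06 0 0; -0.38 -0.1 0.03 0; -0.54 -0.15 0.055 0; -0.7 -0.19 0.055 0; -0.79 -0.21 0.055 0; -0.79 -0.21 0.12 0; -0.79 -0.21 0.25 0; -0.79 -0.21 0.36 0; -0.79 -0.21 0.41 0; -0.79 -0.21 0.41 0; -0.79 -0.21 0.41 0"

```text
t: 6.32
tool_pos: [0.4873, 0.1287, 0.1598]
tool_rot: [-3.141, -0.0, 2.792]
ft_force: [-0.5, -0.2, 0.6]
finger_gap: 0.0002
grasp_force: 0.0
```

Run:
```python
from w import *
S=np.array([.5295,.0627])
def pt(ang,h,r=.072):
    a=np.radians(ang); return np.round((*(S+r*np.array([np.cos(a),np.sin(a)])+h*np.array([-np.sin(a),np.cos(a)])),.159),4)
to(*[pt(a,.018) for a in(95,87,79,71,63,55,47,39,31,23,15,7)])
```

```text
6.3167 [0.4873 0.1287 0.1598] [-3.1413 -0.0003  2.7924] [-0.4976 -0.1918  0.5627]
[0.5053 0.1329 0.159 ] -> [-0.077  0.05   0.004]
[0.5153 0.1355 0.159 ] -> [-0.12   0.08   0.004]
[0.5256 0.1368 0.159 ] -> [-0.166  0.103  0.004]
[0.5359 0.1366 0.159 ] -> [-0.215  0.12   0.004]
[0.5461 0.135  0.159 ] -> [-0.266  0.13   0.004]
[0.5561 0.132  0.159 ] -> [-0.318  0.133  0.004]
[0.5654 0.1276 0.159 ] -> [-0.369  0.128  0.004]
[0.5741 0.122  0.159 ] -> [-0.419  0.117  0.004]
[0.5819 0.1152 0.159 ] -> [-0.468  0.098  0.004]
[0.5887 0.1074 0.159 ] -> [-0.513  0.073  0.004]
[0.5944 0.0987 0.159 ] -> [-0.555  0.042  0.004]
[0.5988 0.0893 0.159 ] -> [-0.591  0.005  0.004]
```

Request:
servo_tool --series "-0.04 0.025 0 0; -0.08 0.05 0 0; -0.12 0.08 0 0; -0.165 0.1 0 0; -0.215 0.12 0.005 0; -0.265 0.13 0.005 0; -0.32 0.135 0.01 0; -0.37 0.13 0.01 0; -0.42 0.117 0.01 0; -0.47 0.1 0.015 0; -0.515 0.073 0.015 0; -0.515 0.073 0.015 0"

```text
t: 7.32
tool_pos: [0.5908, 0.1069, 0.1571]
tool_rot: [3.141, 0.001, 2.792]
ft_force: [-0.4, 0.1, 0.3]
finger_gap: 0.0
grasp_force: 0.3
```

Run:
```python
from w import *
S=np.array([.5295,.0627])
def pt(ang,h,r=.072):
    a=np.radians(ang); return np.round((*(S+r*np.array([np.cos(a),np.sin(a)])+h*np.array([-np.sin(a),np.cos(a)])),.156),4)
f={c:ctrl.grab_frame(c) for c in("top","side")}
to(*[pt(a,.018) for a in(15,7,0,-7,-14,-20,-26,-32)])
i=[cv2.resize(f[c][r:r+110,k:k+110],(400,400),interpolation=2) for c,r,k in(("top",110,260),("side",140,290))]
cv2.imwrite("pics/g.png",np.hstack(i))
```

```text
7.4167 [0.5901 0.1077 0.1571] [3.1409 0.0013 2.7923] [ 0.2471 -0.4129 -0.1424]
[0.5944 0.0987 0.156 ] -> [-0.036 -0.035  0.005]
[0.5988 0.0893 0.156 ] -> [-0.072 -0.072  0.005]
[0.6015 0.0807 0.156 ] -> [-0.1   -0.107  0.005]
[0.6032 0.0718 0.156 ] -> [-0.123 -0.146  0.005]
[0.6037 0.0627 0.156 ] -> [-0.141 -0.188  0.005]
[0.6033 0.055  0.156 ] -> [-0.152 -0.225  0.005]
[0.6021 0.0473 0.156 ] -> [-0.16  -0.263  0.005]
[0.6001 0.0398 0.156 ] -> [-0.163 -0.302  0.005]
```

View pics/g.png

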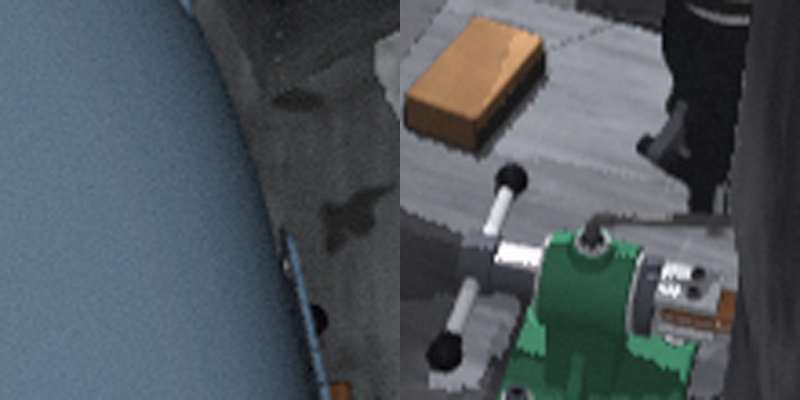

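The key now points over the jaws, its arm ending at about (725,220) in the right half, with the finger behind it. I continue slowly to the stop.

Request:
servo_tool --series "-0.035 -0.035 0 0; -0.07 -0.07 0 0; -0.1 -0.105 0.005 0; -0.115 -0.125 0.005 0; -0.125 -0.145 0.005 0; -0.133 -0.165 0.005 0; -0.133 -0.165 0.005 0; -0.133 -0.165 0.005 0"

```text
t: 8.08
tool_pos: [0.6031, 0.0674, 0.1555]
tool_rot: [-3.141, 0.001, 2.793]
ft_force: [-0.8, 1.3, -0.1]
finger_gap: 0.0001
grasp_force: 0.1
```

Request:
servo_tool --series "-0.005 -0.015 0 0; -0.01 -0.03 0 0; -0.012 -0.04 0 0; -0.013 -0.05 0 0; -0.013 -0.05 0 0; -0.013 -0.05 0 0"

```text
t: 8.58
tool_pos: [0.6021, 0.0602, 0.1554]
tool_rot: [3.136, -0.002, 2.795]
ft_force: [-0.6, 25.7, -1.4]
finger_gap: 0.0001
grasp_force: 12.4
```

The screw is against the stop at about 26 N. I hold briefly, then back off and lift.

Request:
servo_tool --series "0 -0.005 0 0; 0 -0.005 0 0; 0 -0.005 0 0; 0 -0.005 0 0; 0 0.05 0 0; 0 0.12 0 0; 0 0.16 -0.05 0; 0 0.16 -0.2 0; 0 0.16 -0.36 0; 0 0.16 -0.5 0; 0 0.16 -0.6 0; 0 0.16 -0.6 0"

```text
t: 9.58
tool_pos: [0.6145, 0.0876, 0.2798]
tool_rot: [3.139, 0.006, 2.793]
ft_force: [0.2, 0.4, 0.0]
finger_gap: 0.0002
grasp_force: 0.0
```

Request:
servo_tool --series "0.1 0.1 0 0; 0.25 0.25 0 0; 0.4 0.4 0 0; 0.55 0.55 0 0; 0.7 0.65 0 0; 0.85 0.7 0 0; 1 0.7 0 0; 1 0.7 0 0"

```text
t: 10.25
tool_pos: [0.4692, 0.2895, 0.2752]
tool_rot: [-3.141, -0.001, 2.796]
ft_force: [-1.7, -1.4, 0.3]
finger_gap: 0.0001
grasp_force: 0.0
```

Run:
```python
from w import *
f={c:ctrl.grab_frame(c) for c in("top","side")}
to()
i=[cv2.resize(f[c][r:r+110,k:k+110],(400,400),interpolation=2) for c,r,k in(("top",120,250),("side",150,290))]
cv2.imwrite("pics/i.png",np.hstack(i))
S=np.array([.5295,.0627])
for a in(-5,-10,-13,-15,-17):
    r=np.radians(a); B=(*(S+.109*np.array([np.cos(r),np.sin(r)])),.147); p=np.array(proj("top",B)); print(a,"crop row,col",(p-[120,250])*400/110)
```

```text
10.35 [0.4723 0.2879 0.2753] [-3.1413  0.0006  2.7945] [0.2465 0.1478 0.1537]
-5 crop row,col [  2.8    217.0691]
-10 crop row,col [  4.663  232.4544]
-13 crop row,col [  6.4077 241.5854]
-15 crop row,col [  7.8295 247.6161]
-17 crop row,col [  9.4564 253.5931]
```

View pics/i.png

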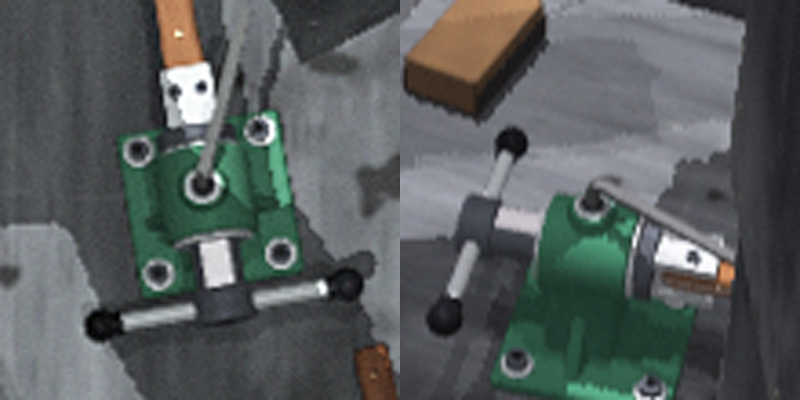

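The key end at crop (247,8) matches a key angle of -15°, which is the seated position. The bar is level, and the arm is clear of everything.

```bash
python3 -c "
from bench import ctrl
print(ctrl.sign_off())"
```

```text
the job is handed in; nothing more can be done
None
```

I turned the spindle until its flat faced the setscrew (measured about -0.01 rad), tightened the screw to its stop at about 26 N, backed the arm clear and handed the job in; no verdict came back.

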